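# Release the ratchet and open the book rack

### The job

Open the yellow book rack so that the fat book will fit: flip its yellow-knobbed ratchet lever over to the released side, then slide the yellow bookend out to the end of its travel, away from the paperbacks, and let go with the lever still flipped over. Leave the blue rack as it is and do not knock the white U-shaped vase over.

Things in the scene. Friction and masses are not known exactly. Their poses are not given: they have to be found in the camera images.
- yellow_rack: White rack fixed to the table, 340 x 120 mm, 20 mm thick, under the yellow bookend. Its +x is the opening direction, away from the robot, turned up to 0.3 rad. Fixed paperbacks (100 mm wide, tops up to 170 mm above the table) fill its -x end up to 95 mm short of its origin; steel teeth run along its middle at the +x end. Origin: table level, on the rack's midline.
- yellow_top (a point): Middle of the top edge of the yellow bookend: an upright plate 10 mm thick along its x, 110 mm wide along its y, top 130 mm above the table. x is level and points in the opening direction, away from the paperbacks, whose face is 55 mm plus the slide's value from the plate's inner (-x) face. The lever's pivot is 80 mm towards +x and 75 mm below this point; plate and lever slide together.
- yellow_slide (a joint): How far the yellow bookend is open, m: 0 = nearest the paperbacks, 0.085 = fully open, at its end stop. Starts at 0 to 0.03. It slides stiffly (about 3 N) and stays where left. With the pawl engaged it clicks freely towards the paperbacks but opens by at most one 14 mm tooth before it locks.
- yellow_knob (a point): Centre of the yellow ball, 26 mm across, atop the yellow rack's ratchet lever: an 8 mm rod, 65 mm from pivot to ball centre. The pivot is level, across the rack, 55 mm above the table. Engaged, the ball leans 0.4 to 0.63 rad from upright towards the opening direction, centre 108 to 115 mm above the table; flipped, it leans 0.63 rad towards the yellow plate.
- yellow_pawl (a joint): Angle of the yellow rack's ratchet lever, rad: 0 to 0.25 = engaged, its pawl in or on the rack's teeth; 0.63 = lever upright; 1.26 = flipped over fully, pawl lifted out, ball leaning towards the yellow plate. It is light (under 1 N at the ball) and falls by its own weight to whichever side of upright it is on.
- blue_knob (a point): Centre of the blue ball on the lever of the other, blue rack, which has the same build and sizes, beside the yellow one on the left or right. To be left as it is.
- vase_mid (a point): Centre of the white ceramic U-shaped vase (132 mm wide along its y, 42 mm thick, 171 mm tall, loose on the table), 86 mm above the table when upright; its z axis then points up.

How it is judged:
On the way:
1. the yellow rack's lever is flipped over to the released side, before the bookend is opened (value of joint yellow_pawl above 1 rad and value of joint yellow_slide below 0.06 m), for 0.2 s.
At the end, for the whole second after the job is handed in: The yellow bookend is at rest within 12 mm of its fully open stop (slide above 0.073 m) and its lever is still flipped over (above 1.0 rad) (value of joint yellow_slide above 0.073 m and value of joint yellow_pawl above 1 rad and velocity of joint yellow_slide below 0.01 m/s); the robot touches nothing.
It fails at once if the blue rack's lever or bookend is moved (its ball by more than 25 mm) (distance of blue_knob from where it was at the start of the episode above 0.025 m).
It fails at once if the vase is tipped by more than 0.5 rad (angle between vase_mid's own z axis and vertical above 0.5 rad).
It also fails if it takes over 45 s, if anything falls off the work surface, if the arm or the gripper's body presses on something with over 40 N, if the wrist force passes 120 N, or if a joint passes its speed limit or range.

### The arm

A 6-joint arm with a two-finger parallel gripper is mounted at the origin on the work surface. World frame = base frame: x ahead of the robot, y to its left, z up, the work surface at z = 0. Lengths are in m, angles in rad, forces in N, time in s.
With the tool pointing down it reaches from about 0.375 to 0.825 m from the base axis. Payload 5.5 kg.
Tool frame: the origin (TCP) lies at the very end of the fingers, on their centre line; the grasp point (between the pads) lies 19 mm behind it; z points along the fingers, y is the line along which they close (so a half turn about z gives the same grasp; the last joint's range is limited). The gripper opens to 85 mm and grips with 20 to 120 N. Pads are 22 mm wide; open, the fingers measure 114 mm over their backs; the gripper's body (76 mm by 85 mm) begins 54 mm behind the grasp point. The pads swing forward as they close: fully open they stand 13 mm farther back than shut.
Start: joints at [-1.219, 0.314, -0.047, 1.21, 0, 1.571], TCP at [0.207, -0.563, 0.231] pointing down, gripper open.
Joint ranges: [-2.67, 2.67], [-0.69, 1.73], [-1.03, 1.25], [-2.08, 2.16], [-1.42, 1.45], [-3.14, 3.14]. Speed limits (rad/s): [2.39, 2.39, 3.01, 3.14, 3.14, 3.14].

### API

Orientations are given as a unit quaternion [w, x, y, z].
In Python, from station import r gives the robot as it stands. The module is installed in compiled form; this text tells all that it offers.
- The arm moves only by the shell command python3 -m inch 'ROWS' [FORCE]. ROWS is text: rows parted by semicolons, each of 7 numbers parted by spaces: the shift along the tool's x, y, z in cm, then the turn, a rotation vector about the tool's x, y, z in degrees, then the finger opening in cm, from 0 to 8.54. A call has 1 to 8 rows; each row is the pose to reach, as a shift and turn from the pose commanded when the call began, along the tool's axes at that moment; what a row does not reach only later rows make up. A row lasts 1/10 s, in which the tool goes at most 50 mm and 8.59 degrees, less where a joint would pass 70% of its speed; a pose out of reach is approached as far as the arm can. A call with a gripper value outside its range is refused whole. The fingers move at their own pace and stop on an object; FORCE is the grip in N (left out, the last holds). Time passes only in rows, so rows that repeat a pose let the fingers close. It gives the time, the measured TCP pose, the force, the opening and the grip force at its end, in the units of the state.
- r.read_state(): the state, without advancing time (a new reading comes with each control period).
- r.get_image(name): name is "scene" or "top"; returns (picture, depth): 384x512x3 uint8, red, green, blue; 384x512 float32, m along the optical axis (not along the pixel's ray), 0 where there is no reading.
- r.calibration(name): a dict with "intrinsics" (3x3 intrinsics, pixels), "rvec" (rotation vector, rad) and "tvec" (3), from world to camera coordinates, as OpenCV has them. Camera axes: x right, y down, z forward; pixel columns grow to the right and rows downward; lengths in m; the calibration is good to about 2 mm. A picture is of the moment at which its call begins. calibration takes no time and is no camera call.
- r.hand_in(): hands the job in; it is judged then, once.
Trained networks look in the newest picture that a camera, given by its name, has taken for a name from the list of things; names that differ only in an ending like _2 or _b are one class to them, and where a whole thing is asked for, a point or a joint stands for the part that bears it (a point fixed in the world has none). Each returns a list of dicts, best first, with "p" (0 to 1); they miss things now and then, are a little off and sometimes report something else, mostly with a low value. They report only what shows in the picture. A call takes as long as a camera call.
- r.outline_of(label, camera): "mask" (384x512 bool, what is visible of it) and "pixel" ([column, row] in pixels, amid what is visible of it).
- r.landmark_of(label, camera): "pixel" ([column, row] in pixels: a listed point, or the origin of a listed thing).
The state is a dict: "t": time; "joints": joint angles; "qd": joint speeds; "tau": joint torques, N m; "position": TCP position; "orientation": TCP orientation; "ft_force": force on the tool from outside, world axes, zero at the start; "wrist_torque": the same for the moment, N m; "opening": opening from 0.0 (shut) to 1.0 (fully open); "finger_force": force on a finger pad.
Only numpy, scipy, OpenCV 4.12 (cv2) and the standard library are available. Lean on these libraries where they do the work, as an engineer would, in place of code of your own. Each camera call takes 0.05 s, during which the arm holds its last target. There are 200 camera calls.

## Working session

There is one attempt and no reset: what is moved stays moved. The work goes in short steps, Python scripts to look and compute and a shell command to move; the robot and the scene stay as the last step left them, time stands still between calls to the robot, and variables do not carry over. Pictures are saved under pics/ and viewed, at most 10 in all, crops included, and the job is handed in when it is done.

```bash
mkdir -p pics; cat > h.py <<'E'
import numpy as np, cv2
from station import r
def cam(n):
    c=r.calibration(n); K=np.array(c["intrinsics"],float); R=cv2.Rodrigues(np.array(c["rvec"],float))[0]; return K,R,np.array(c["tvec"],float).ravel()
def at(n,px,z=None,depth=None):
    K,R,t=cam(n); d=np.linalg.inv(K)@[px[0],px[1],1]
    if depth is not None: return R.T@(d*depth-t)
    o=-R.T@t; v=R.T@d; return o+v*(z-o[2])/v[2]
def tool(p):
    "world point -> tool axes cm"
    from scipy.spatial.transform import Rotation as Ro
    s=r.read_state(); q=s["orientation"]; 
    return Ro.from_quat([q[1],q[2],q[3],q[0]]).inv().apply(np.array(p)-s["position"])*100
E
python3 - <<'E'
from h import *
np.set_printoptions(precision=3,suppress=True)
for n in("scene","top"):
    im,d=r.get_image(n); cv2.imwrite(f"pics/{n}0.png",im[:,:,::-1])
    K,R,t=cam(n); print(n,"campos",-R.T@t)
    for l,z in(("yellow_knob",.111),("blue_knob",.111),("yellow_top",.13),("vase_mid",.086),("yellow_rack",0)):
        for o in r.landmark_of(l,n)[:2]:
            p=o["pixel"]; print(l,round(o["p"],2),np.array(p),at(n,p,z), at(n,p,depth=d[int(p[1]),int(p[0])]))
s=r.read_state();print(s["t"],s["orientation"],s["position"])
E
```

```text
scene campos [1.127 0.991 0.866]
yellow_knob 0.48 [215.9 161. ] [ 0.604 -0.208  0.111] [ 0.614 -0.184  0.126]
yellow_knob 0.17 [274.3 214.1] [0.585 0.162 0.111] [0.593 0.175 0.122]
yellow_top 0.57 [243.3 151.9] [ 0.501 -0.19   0.13 ] [ 0.499 -0.192  0.128]
vase_mid 0.96 [215.4 134.8] [ 0.496 -0.445  0.086] [ 0.428 -0.601  0.002]
yellow_rack 0.62 [245.1 179.6] [ 0.489 -0.2    0.   ] [ 0.506 -0.168  0.023]
top campos [ 0.411 -0.019  1.241]
yellow_knob 0.62 [313.3 176.9] [ 0.619 -0.196  0.111] [ 0.617 -0.194  0.123]
blue_knob 0.47 [201.2 185.2] [0.59  0.168 0.111] [0.588 0.166 0.123]
yellow_top 0.7 [317.  213.6] [ 0.498 -0.203  0.13 ] [ 0.498 -0.203  0.13 ]
vase_mid 0.79 [390.3 212. ] [ 0.508 -0.45   0.086] [ 0.51  -0.461  0.057]
vase_mid 0.74 [200.  185.1] [0.595 0.176 0.086] [0.588 0.17  0.125]
yellow_rack 0.91 [308.6 213.8] [ 0.507 -0.195  0.   ] [ 0.498 -0.177  0.127]
0.6 [0.    0.985 0.175 0.   ] [ 0.207 -0.563  0.231]
```

View pics/scene0.png

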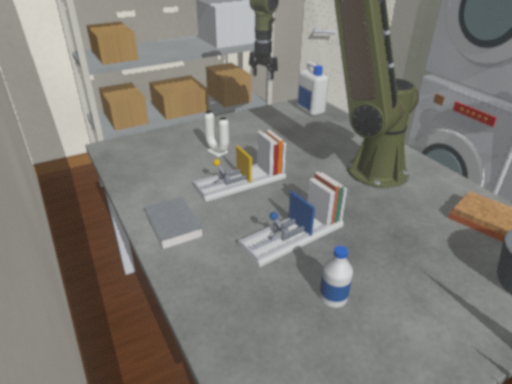

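View pics/top0.png

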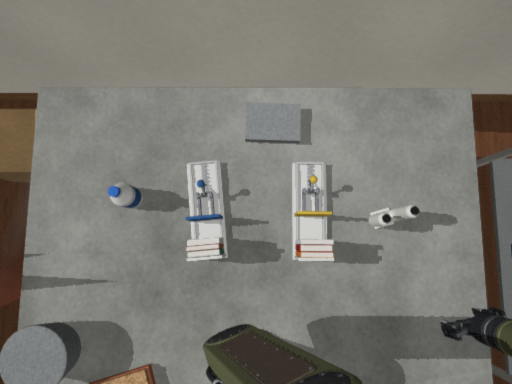

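```bash
python3 - <<'E'
from h import *
np.set_printoptions(precision=3,suppress=True)
im,d=r.get_image("top")
K,R,t=cam("top")
u,v=np.meshgrid(np.arange(512),np.arange(384))
P=(np.stack([(u-K[0,2])/K[0,0]*d,(v-K[1,2])/K[1,1]*d,d],-1)-t)@R
hsv=cv2.cvtColor(im,cv2.COLOR_RGB2HSV)
y=(abs(hsv[...,0].astype(int)-26)<8)&(hsv[...,1]>120)&(d>0)
pl=y&(abs(P[...,2]-.13)<.006)&(abs(P[...,1]+.2)<.09)&(abs(P[...,0]-.5)<.04)
q=P[pl]; c=q.mean(0); e=np.linalg.svd(q[:,:2]-c[:2])[2][0]; print("plate",c,q.min(0),q.max(0),"dir",e,len(q))
kb=y&(P[...,0]>.58)&(P[...,2]>.09)&(abs(P[...,1]+.2)<.06); k=P[kb]; print("knob",k.mean(0),k.min(0),k.max(0),len(k))
o=r.outline_of("vase_mid","top")[0]; m=o["mask"]&(d>0)&(P[...,2]>.1); print("vase",o["p"],P[m].min(0),P[m].max(0))
E
```

```text
plate [ 0.501 -0.192  0.129] [ 0.497 -0.247  0.124] [ 0.507 -0.14   0.135] dir [-0.012 -1.   ] 115
knob [ 0.61  -0.193  0.122] [ 0.6   -0.203  0.116] [ 0.621 -0.183  0.127] 38
vase 0.94 [ 0.461 -0.504  0.101] [ 0.526 -0.382  0.176]
```

The top picture shows the yellow rack at about (312,212): knob at (313,180), plate at (313,213). The vase is to its right at (393,216) and the blue rack to its left at (205,212). The measured sizes agree: the ball leans about 0.46 rad and its centre is near z 0.112. I'll close the fingers and go beyond the ball.

```bash
python3 -m inch '4.5 -1.6 0 0 0 5 0; 9 -3.2 0 0 0 10 0; 13.5 -4.8 0 0 0 15 0; 18 -6.3 0 0 0 20.2 0; 22.5 -7.9 0 0 0 20.2 0; 27 -9.4 0 0 0 20.2 0; 31.5 -11 0 0 0 20.2 0; 36 -12.5 0 0 0 20.2 0' 30; python3 - <<'E'
from h import *
np.set_printoptions(precision=3,suppress=True)
im,d=r.get_image("top")
K,R,t=cam("top")
u,v=np.meshgrid(np.arange(512),np.arange(384))
P=(np.stack([(u-K[0,2])/K[0,0]*d,(v-K[1,2])/K[1,1]*d,d],-1)-t)@R
for lo,hi,xm in((.14,.18,.45),(.015,.026,.75)):
    m=(d>0)&(P[...,2]>lo)&(P[...,2]<hi)&(abs(P[...,1]+.19)<.055)&(P[...,0]<xm)&(P[...,0]>.3); print(P[m].min(0),P[m].max(0),m.sum())
for b in np.arange(-.24,-.14,.02):
    m=(d>0)&(P[...,2]>.12)&(abs(P[...,1]-b)<.01)&(P[...,0]<.46)&(P[...,0]>.3)
    if m.any(): i=P[m]; print(b,i[:,0].max(),i[i[:,0].argmax()])
print(tool([.66,-.193,.231]))
E
```

```text
t: 1.5
position: [0.503, -0.3204, 0.2315]
orientation: [0.0, 1.0, -0.0, 0.0]
ft_force: [0.5, -1.9, 0.0]
opening: 0.003
finger_force: 0.0
[ 0.354 -0.244  0.141] [ 0.415 -0.139  0.175] 696
[ 0.351 -0.245  0.015] [ 0.689 -0.135  0.026] 1703
-0.24 0.45979289139339585 [ 0.46  -0.235  0.695]
-0.22 0.45238940997347 [ 0.452 -0.23   0.711]
-0.2 0.43073831949402575 [ 0.431 -0.21   0.726]
-0.18000000000000002 0.41520576185644614 [ 0.415 -0.188  0.172]
-0.16000000000000003 0.4151094734321183 [ 0.415 -0.165  0.169]
[ 15.221 -12.201   0.139]
```

```bash
python3 -m inch '4 -3.2 0 0 0 0 0; 8 -6.4 0 0 0 0 0; 12 -9.6 0 0 0 0 0; 15.5 -12.7 0 0 0 0 0; 15.5 -12.7 4 0 0 0 0; 15.5 -12.7 8 0 0 0 0; 15.5 -12.7 12.5 0 0 0 0; 15.5 -12.7 12.5 0 0 0 0'; python3 - <<'E'
from h import *
im,d=r.get_image("scene"); c=im[110:240,160:330]; cv2.imwrite("pics/s1.png",cv2.resize(c[:,:,::-1],None,fx=4,fy=4,interpolation=cv2.INTER_CUBIC))
E
```

```text
t: 2.35
position: [0.6517, -0.1935, 0.0993]
orientation: [-0.002, 1.0, -0.0, -0.006]
ft_force: [-0.7, 0.6, -0.0]
opening: 0.001
finger_force: 0.0
```

View pics/s1.png

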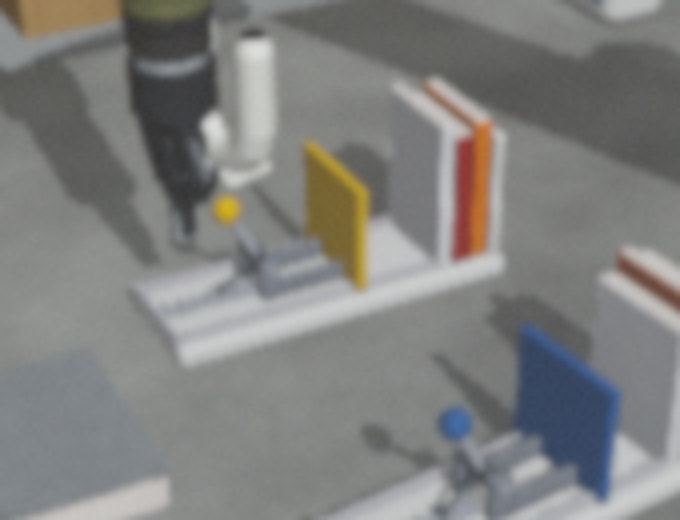

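The fingertips stand just beyond the yellow ball (ball at about (228,210) in the crop, fingers at (185,225)). Next I push the ball over towards the plate.

```bash
python3 -m inch '-1.5 0 0 0 0 0 0; -2.5 0 0 0 0 0 0; -3.5 0 0 0 0 0 0; -4.5 0 0 0 0 0 0; -5.3 0 0 0 0 0 0; -6 0 0 0 0 0 0; -6.5 0 0 0 0 0 0; -6.5 0 0 0 0 0 0';  python3 - <<'E'
from h import *
im,d=r.get_image("scene"); c=im[110:240,160:330]; cv2.imwrite("pics/s2.png",cv2.resize(c[:,:,::-1],None,fx=4,fy=4,interpolation=cv2.INTER_CUBIC))
E
```

```text
t: 3.2
position: [0.5909, -0.1949, 0.1063]
orientation: [-0.0, 1.0, -0.0, -0.0]
ft_force: [-0.2, 0.0, 0.3]
opening: 0.002
finger_force: 0.0
```

View pics/s2.png

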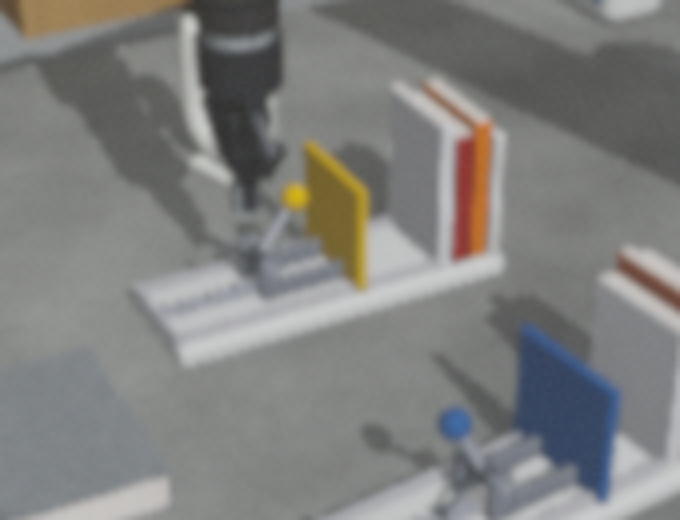

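The ball now leans towards the plate (295,197), so the lever is flipped. Next: up, over, and down between the books and the plate.

```bash
python3 -m inch '0 0 -4.5 0 0 0 0; 0 0 -9 0 0 0 0; -4.3 0 -9 0 0 0 0; -8.5 0 -9 0 0 0 0; -12.3 0 -9 0 0 0 0; -12.3 0 -9 0 0 0 0; -12.3 0 -9 0 0 0 0'; python3 -m inch '0 0 3 0 0 0 0; 0 0 6 0 0 0 0; 0 0 9 0 0 0 0; 0 0 9 0 0 0 0'; python3 - <<'E'
from h import *
im,d=r.get_image("scene"); c=im[110:240,160:330]; cv2.imwrite("pics/s3.png",cv2.resize(c[:,:,::-1],None,fx=4,fy=4,interpolation=cv2.INTER_CUBIC))
E
```

```text
t: 3.95
position: [0.4689, -0.195, 0.1967]
orientation: [0.0, 1.0, -0.001, 0.001]
ft_force: [0.7, -0.4, -0.4]
opening: -0.005
finger_force: 0.0
t: 4.35
position: [0.4673, -0.1937, 0.1027]
orientation: [-0.001, 1.0, -0.0, -0.003]
ft_force: [-0.3, 0.0, 0.2]
opening: -0.003
finger_force: 0.0
```

View pics/s3.png

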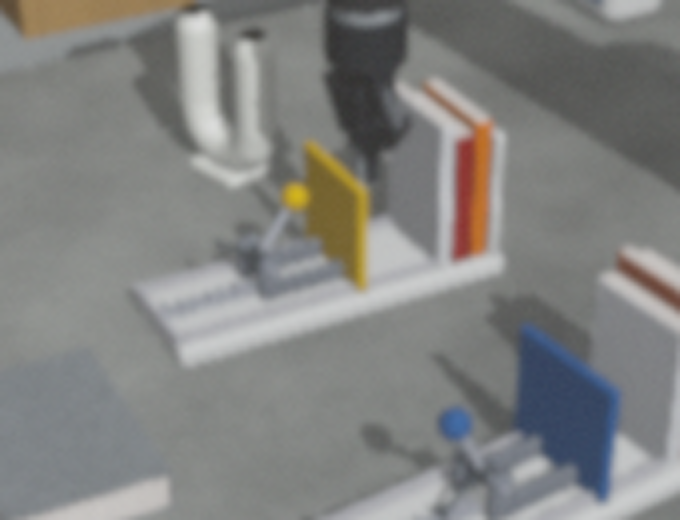

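The fingers are down between the books and the plate, and the lever is still flipped. I push slowly in the opening direction.

```bash
python3 -m inch '1 0 0 0 0 0 0; 1.6 0 0 0 0 0 0; 2.2 0 0 0 0 0 0; 2.8 0 0 0 0 0 0; 3.4 0 0 0 0 0 0; 4 0 0 0 0 0 0; 4.6 0 0 0 0 0 0; 5.2 0 0 0 0 0 0';python3 -m inch '0.6 0 0 0 0 0 0; 1.2 0 0 0 0 0 0; 1.7 0 0 0 0 0 0; 2.2 0 0 0 0 0 0; 2.6 0 0 0 0 0 0; 2.9 0 0 0 0 0 0; 3.1 0 0 0 0 0 0; 3.1 0 0 0 0 0 0'
```

```text
t: 5.2
position: [0.5211, -0.1949, 0.1063]
orientation: [0.0, 1.0, -0.0, -0.0]
ft_force: [-3.5, -1.0, 1.4]
opening: 0.002
finger_force: 1.7
t: 6.0
position: [0.545, -0.1949, 0.1057]
orientation: [0.0, 1.0, -0.001, -0.006]
ft_force: [-23.5, -0.9, 17.2]
opening: 0.001
finger_force: 12.0
```

```bash
python3 -m inch '-1 0 0 0 0 0 0; -2 0 0 0 0 0 0; -2 0 -4 0 0 0 0; -2 0 -8 0 0 0 0; -5 0 -11 0 0 0 0; -10 0 -11 0 0 0 0; -15 0 -11 0 0 0 0; -19 0 -11 0 0 0 0'; python3 - <<'E'
from h import *
np.set_printoptions(precision=3,suppress=True)
im,d=r.get_image("scene"); c=im[110:240,160:330]; cv2.imwrite("pics/s4.png",cv2.resize(c[:,:,::-1],None,fx=4,fy=4,interpolation=cv2.INTER_CUBIC))
im,d=r.get_image("top")
K,R,t=cam("top")
u,v=np.meshgrid(np.arange(512),np.arange(384))
P=(np.stack([(u-K[0,2])/K[0,0]*d,(v-K[1,2])/K[1,1]*d,d],-1)-t)@R
hsv=cv2.cvtColor(im,cv2.COLOR_RGB2HSV)
y=(abs(hsv[...,0].astype(int)-26)<8)&(hsv[...,1]>120)&(d>0)
q=P[y&(abs(P[...,2]-.13)<.006)&(abs(P[...,1]+.2)<.09)&(P[...,0]>.49)]; print(q.mean(0),q.min(0),q.max(0))
for n in("top","scene"):print([(o["p"],at(n,o["pixel"],.13)) for o in r.landmark_of("yellow_top",n)[:2]],[(o["p"],at(n,o["pixel"],.108)) for o in r.landmark_of("yellow_knob",n)[:2]])
E
```

```text
t: 6.8
position: [0.3602, -0.1942, 0.2165]
orientation: [0.0, 1.0, -0.0, 0.001]
ft_force: [0.4, -0.9, 0.5]
opening: -0.001
finger_force: 0.0
[ 0.562 -0.196  0.13 ] [ 0.557 -0.249  0.124] [ 0.567 -0.14   0.133]
[(0.76, array([ 0.556, -0.183,  0.13 ]))] [(0.66, array([ 0.605, -0.2  ,  0.108])), (0.28, array([ 0.501, -0.173,  0.108]))]
[(0.9, array([ 0.562, -0.188,  0.13 ]))] [(0.4, array([ 0.596, -0.202,  0.108]))]
```

View pics/s4.png

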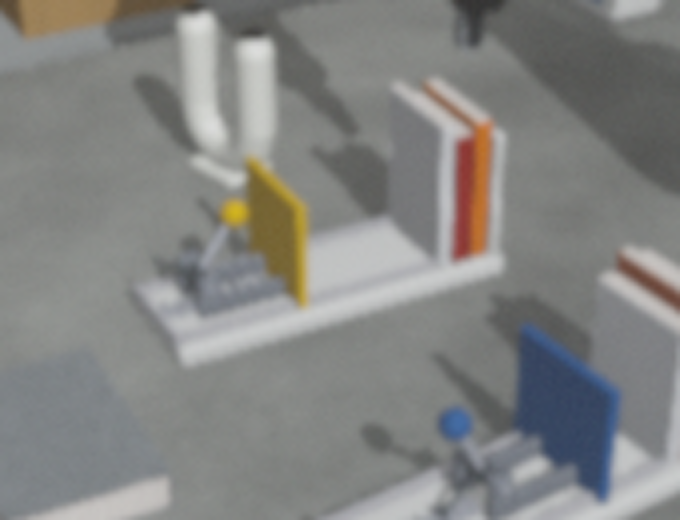

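The plate at (277,232) has moved 61 mm. That puts the slide at about 0.085, measured from the books' face, and it took 23 N against the stop without moving further. The ball at (235,213) still leans towards the plate, and the vase and blue rack are untouched.

```bash
python3 -c "
from station import r
print(r.hand_in())"
```

```text
the job is handed in; nothing more can be done
None
```

I flipped the yellow lever to the released side, slid the yellow bookend out to its stop (about 0.085 m, estimated from the images) and let go with the lever still flipped. The job is handed in; no verdict came back, and the blue rack and vase looked untouched.

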